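# Build up the dish stack in the four-post stand

## Task

The dish of red specimens already sits in the four-post stand. Lay the blue spacer ring flat on that dish, then set the nearby dish of brown specimens upright on the spacer, so that all sit squarely stacked between the four posts. Leave the empty dish and the blue marker pen where they are.

Things in the scene. Friction and masses are not known exactly. Their poses are not given: they have to be found in the camera images.
- stand_seat (a point): Middle of the pad on the fixed four-post stand (plate 100 x 100 mm), 10 mm above the worktop; z up, x and y along the plate's edges. 10 mm thick posts at x = +-29, y = +-29 mm reach 45 mm above this point; the 48 mm gaps on all four sides let fingers pass. The loose red-specimen dish (sized as the brown one) stands within 3 mm of the middle, its rim 15 mm above this point, its contents lower.
- spacer_mid (a point): Blue plastic spacer ring lying flat, 58 mm outside diameter, 12 mm thick, with a 26 mm hole, 30 g. The point is its centre, half-way up (6 mm above its underside); z is its axis.
- brown_dish_mid (a point): Open clear petri dish with dark brown specimens fixed in it: 56 mm outside diameter, 15 mm high wall (the specimens rise to 17 mm), flat bottom, 22 g. The point is on its axis, 7.5 mm above its underside; z up.
- empty_dish_mid (a point): Empty clear petri dish, same size as the brown one (56 mm diameter, 15 mm high): a bystander. The point is on its axis, 7.5 mm above its underside.
- marker_mid (a point): Blue marker pen lying on the worktop to the left, 132 mm long, 15 mm high: a bystander. The point is its middle, 7 mm above its underside; y runs along the pen.
There are look-alikes about, which are no part of the job. Leave any green look-alike of the part that bears brown_dish_mid alone.

How it is judged:
By the outcome, as a careful person would: the job done as asked, in the order asked, and still so for the second after the job is handed in, with the robot touching nothing.
It also fails if it takes over 51 s, if anything falls off the work surface, if the arm or the gripper's body presses on something with over 40 N, if the wrist force passes 120 N, or if a joint passes its speed limit or range.

## Robot

A 7-joint arm with a two-finger parallel gripper is mounted at the origin on a cart in front of the work surface, level with it; the furniture and walls round the work are solid. World frame = base frame: x ahead of the robot, y to its left, z up, the work surface at z = 0. Lengths are in mm, angles in rad, forces in N, time in s.
With the tool pointing down it reaches from about 400 to 875 mm from the base axis. Payload 4.4 kg.
Tool frame: the origin (TCP) lies at the very end of the fingers, on their centre line; the grasp point (between the pads) lies 19 mm behind it (ctrl.pinch_z is the z of the grasp point in the tool frame, in mm); z points along the fingers, x is the direction in which the jaws open and shut, and the axes are right-handed (so a half turn about z gives the same grasp; the last joint's range is limited). The gripper opens to 85 mm and grips with 20 to 120 N. Pads are 22 mm wide; open, the fingers measure 114 mm over their backs; the gripper's body (76 mm by 85 mm) begins 54 mm behind the grasp point. The pads swing forward as they close: fully open they stand 13 mm farther back than shut.
Start: joints at [1.196, 0.628, 0.038, 1.517, -0.027, 0.996, -0.02], TCP at [197.573, -619.26, 231.313] pointing down, gripper open.
Joint ranges: [-3.06, 3.06], [-0.37, 2.12], [-1.25, 1.32], [0.18, 2.47], [-1.1, 4.24], [0.23, 1.98], [-2.94, 2.94]. Speed limits (rad/s): [2.57, 2.57, 3.14, 3.14, 3.14, 3.14, 3.14].

## Interface

Orientations are given as [roll, pitch, yaw] about the fixed x, y, z axes, in that order (R = Rz(yaw) Ry(pitch) Rx(roll)).
In Python, from cell import sensors, get_image, order, ctrl gives the robot as it stands.
- The arm moves only by the tool arm_command, never from a script. Its argument "rows" is a list that holds one entry, the list of rows, each a list of 6 numbers: the shift along the tool's x, y, z in mm, then the turn, a rotation vector about the tool's x, y, z in degrees. A call has 1 to 20 rows; each row is the pose to reach, as a shift and turn from the pose commanded when the call began, along the tool's axes at that moment; what a row does not reach only later rows make up. A row lasts 1/12 s, in which the tool goes at most 41.7 mm and 7.16 degrees, less where a joint would pass 70% of its speed; a pose out of reach is approached as far as the arm can. A call with a gripper value outside its range is refused whole. "claw" is the opening, from -1 (shut) to 1 (fully open), set as the call begins (left out, the last holds). The fingers move at their own pace and stop on an object; the grip force is fixed at half the most. Time passes only in rows, so rows that repeat a pose let the fingers close. It gives the time, the measured TCP pose, the force and the opening at its end, in the units of the state.
- sensors.read_state(): the state, without advancing time (a new reading comes with each control period).
- get_image(name): name is "side" or "top"; returns a dict with "pixels" (480x640x3 uint8, red, green, blue), "z_map" (480x640 float32, mm along the optical axis (not along the pixel's ray), 0 where there is no reading), "K" (3x3 intrinsics, pixels), "pose" (4x4, takes a point from camera to world coordinates). Camera axes: x right, y up, looking along -z (the intrinsics and any distortion apply to the point x, -y, -z); pixel columns grow to the right and rows downward; lengths in mm; the calibration is good to about 2 mm. A picture is of the moment at which its call begins.
- order.finish_job(): hands the job in, once; it reports no verdict.
The state is a dict: "clock": time; "qpos": joint angles; "qd": joint speeds; "tau": joint torques, N m; "eef_pos": TCP position; "tool_rot": TCP orientation; "force": force on the tool from outside, world axes, zero at the start; "torque": the same for the moment, N m; "width": finger opening in mm.
Only numpy, scipy, OpenCV 4.12 (cv2) and the standard library are available. Lean on these libraries where they do the work, as an engineer would, in place of code of your own. Each camera call takes 0.05 s, during which the arm holds its last target.

## Working session

There is one attempt and no reset: what is moved stays moved. The work goes in short steps, Python scripts to look and compute and a tool call to move; the robot and the scene stay as the last step left them, time stands still between calls to the robot, and variables do not carry over. Pictures are saved under pics/ and viewed, and the job is handed in when it is done.

Besides the shell and the picture viewer there is one more tool, called after ">>>" by a JSON object that holds its "fn" and its "kwargs", one argument or row to a line. arm_command: Moves the arm, as the interface text tells. Its arguments: {"type":"object","properties":{"rows":{"type":"array","items":{"type":"array","items":{"type":"array","items":{"type":"number"}}}},"claw":{"type":"number"}},"required":["rows"]}

```bash
mkdir -p pics
python3 - <<'E'
from cell import sensors,get_image,ctrl
import cv2,numpy as np
print(sensors.read_state(),ctrl.pinch_z)
for n in("top","side"):
    d=get_image(n);cv2.imwrite(f"pics/{n}0.png",d["pixels"][:,:,::-1]);np.savez(f"pics/{n}0.npz",**d)
    print(n,d["K"],d["pose"].round(3), [k for k in d])
E
```

```text
{'clock': 0.0, 'qpos': array([ 1.19623043,  0.62935584,  0.0384863 ,  1.51838466, -0.02700181,
        0.99629914, -0.01997605]), 'qd': array([ 2.89907393e-03, -6.24623083e-04, -7.66181559e-05, -3.62148277e-04,
        1.52983665e-03,  1.32471898e-03,  1.45164027e-03]), 'tau': array([ 1.12494363e-03, -5.63416529e+01,  1.22611731e+00, -1.93449658e+01,
        1.08547646e-02,  1.05100160e-02, -1.40618798e-05]), 'eef_pos': array([ 197.3337256 , -618.65482799,  230.37828513]), 'tool_rot': array([ 3.14154178e+00,  1.92709830e-03, -1.26204377e+00]), 'force': array([-0.24809829, -0.49918671,  0.20986304]), 'torque': array([0.01572886, 0.00425642, 0.00344654]), 'width': 85.35121061909794} -18.700000000000003
top [[615.55462436   0.         324.81450433]
 [  0.         615.55462436 240.02163237]
 [  0.           0.           1.        ]] [[ 4.000000e-03  9.980000e-01 -5.800000e-02  4.466150e+02]
 [-1.000000e+00  5.000000e-03  4.000000e-03 -9.901800e+01]
 [ 4.000000e-03  5.700000e-02  9.980000e-01  1.253237e+03]
 [ 0.000000e+00  0.000000e+00  0.000000e+00  1.000000e+00]] ['pixels', 'z_map', 'K', 'pose']
side [[548.41976028   0.         319.07101197]
 [  0.         548.41976028 240.48668358]
 [  0.           0.           1.        ]] [[-9.68000e-01  1.74000e-01 -1.81000e-01  2.84379e+02]
 [-2.50000e-01 -6.10000e-01  7.52000e-01  8.25182e+02]
 [ 2.10000e-02  7.73000e-01  6.34000e-01  8.47830e+02]
 [ 0.00000e+00  0.00000e+00  0.00000e+00  1.00000e+00]] ['pixels', 'z_map', 'K', 'pose']
```

View pics/top0.png

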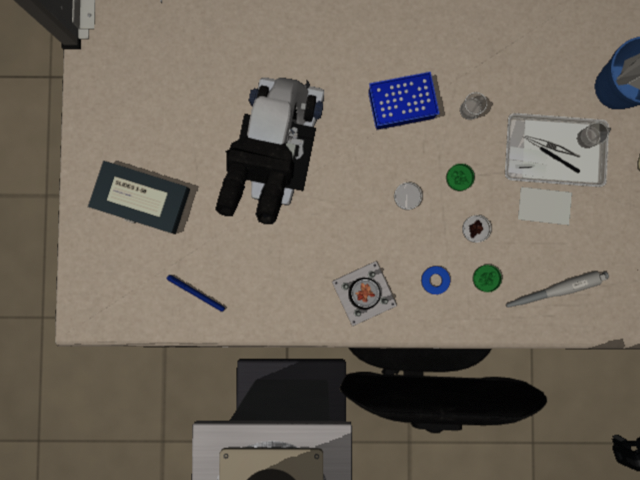

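View pics/side0.png

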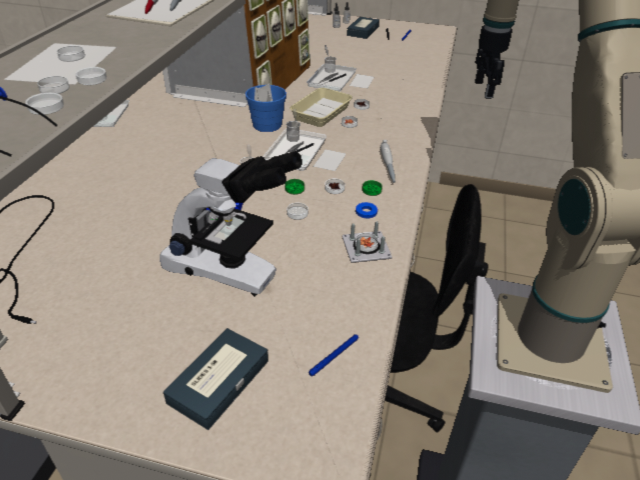

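The top view shows the stand with the red dish at (365,293), spacer at (436,280), brown dish at (477,228), empty dish at (408,195) and pen at (195,292). The green look-alikes are at (460,178) and (487,278). The blue things that could pass for the spacer are the rack (404,99), the bucket (625,75) and the pen. Only (436,280) is a ring. Only (477,228) is a brown dish nearby. The side view shows more dishes farther off at (350,121) and (361,104). Next I measure and take a close crop.

```bash
cat > h.py <<'E'
import numpy as np,cv2
def ray(d,u,v):
    K=d["K"];P=d["pose"];c=np.array([(u-K[0,2])/K[0,0],-(v-K[1,2])/K[1,1],-1.])
    return P[:3,3],P[:3,:3]@c
def onplane(d,u,v,z):
    o,r=ray(d,u,v);return o+r*(z-o[2])/r[2]
def proj(d,p):
    P=d["pose"];c=P[:3,:3].T@(np.asarray(p,float)-P[:3,3]);K=d["K"]
    return K[0,0]*c[0]/-c[2]+K[0,2],K[1,1]*-c[1]/-c[2]+K[1,2]
def crop(d,u,v,r,f,name):
    u,v=int(u),int(v);im=d["pixels"][max(0,v-r):v+r,max(0,u-r):u+r,::-1]
    cv2.imwrite(name,cv2.resize(im,None,fx=f,fy=f,interpolation=cv2.INTER_CUBIC))
def blobs(m,amin=30):
    n,l,s,c=cv2.connectedComponentsWithStats(m.astype(np.uint8));return [(c[i].round(1),s[i]) for i in range(1,n) if s[i,4]>=amin],l
E
python3 - <<'E'
from h import *
T=dict(np.load("pics/top0.npz"));S=dict(np.load("pics/side0.npz"))
for nm,d in(("top",T),("side",S)):
    hsv=cv2.cvtColor(d["pixels"],cv2.COLOR_RGB2HSV);h,s,v=[hsv[...,i].astype(int) for i in range(3)]
    m=(h>100)&(h<130)&(s>130)&(v>60)
    print(nm,"blue",[(c.tolist(),st.tolist()) for c,st in blobs(m)[0]])
    l=blobs(m)[1]
    for c,st in blobs(m)[0]:
        k=l==0
        # hull ellipse
        sub=np.zeros_like(m,np.uint8);x,y,w,hh=st[:4];sub[y:y+hh,x:x+w]=m[y:y+hh,x:x+w]
        cn=max(cv2.findContours(sub,cv2.RETR_EXTERNAL,cv2.CHAIN_APPROX_NONE)[0],key=cv2.contourArea)
        e=cv2.fitEllipse(cn) if len(cn)>5 else None
        if e: print(np.round(e[0],1),np.round(e[1],1), onplane(d,*e[0],9).round(1))
    m=(v<110)&((h<12)|(h>170))&(s>80)
    print("brown",[(c.tolist(),st[4],onplane(d,*c,12).round(0)) for c,st in blobs(m,15)[0]][:12])
crop(T,365,293,50,6,"pics/c_stand.png");crop(T,465,250,60,6,"pics/c_brown.png");crop(S,360,215,70,5,"pics/c_side.png")
for u,v in((436,268),(477,228),(365,293),(400,320)):print(T["z_map"][v,u],onplane(T,u,v,0))
E
```

```text
top blue [([623.5, 77.8], [611, 37, 29, 66, 515]), ([402.9, 99.2], [369, 72, 70, 56, 2356]), ([435.4, 279.8], [422, 266, 28, 28, 488]), ([195.3, 293.3], [167, 276, 57, 35, 247])]
[634.1  68.1] [42.3 58.7] [ 876.3 -740.     9. ]
[403.   99.1] [49.1 76.4] [ 808.7 -263.     9. ]
[435.4 279.8] [26.9 27.4] [ 438.9 -327.5    9. ]
[195.5 293.5] [ 3.6 87.3] [409.3 156.1   9. ]
brown [([475.5, 228.2], np.int32(127), array([ 544., -409.,   12.])), ([360.4, 296.5], np.int32(24), array([ 405., -176.,   12.]))]
side blue [([266.9, 109.4], [246, 85, 40, 46, 1146]), ([2.2, 92.4], [0, 87, 7, 10, 42]), ([238.3, 205.7], [235, 203, 8, 7, 40]), ([366.1, 209.7], [356, 202, 21, 16, 250]), ([332.4, 355.3], [309, 335, 49, 41, 320])]
[266.1 106.8] [36.8 48.3] [ 878.4 -819.8    9. ]
[ 2.2 92.5] [4.9 9.8] [1794.8 -656.8    9. ]
[238.4 205.7] [6.  7.4] [ 761.5 -251.3    9. ]
[366.1 209.7] [14.8 20.9] [ 437.6 -326.4    9. ]
[328.7 358.3] [ 5.1 92.4] [416.9 168.6   9. ]
brown [([149.5, 7.0], np.int32(35), array([ 1775., -1688.,    12.])), ([334.0, 185.3], np.int32(34), array([ 543., -410.,   12.]))]
1239.8408 [ 462.82688556 -330.41495485    0.        ]
1246.428 [ 544.87435934 -414.75768129    0.        ]
1229.2808 [ 411.4844771  -185.88783753    0.        ]
1245.1626 [ 357.2879155  -256.82459157    0.        ]
```

View pics/c_stand.png

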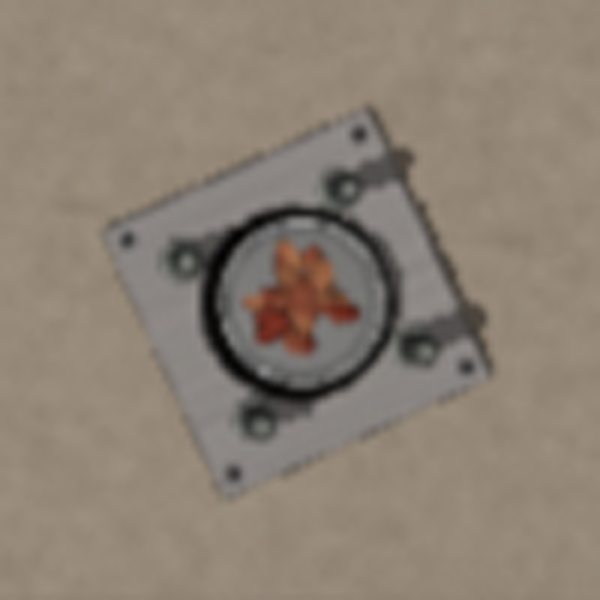

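View pics/c_brown.png

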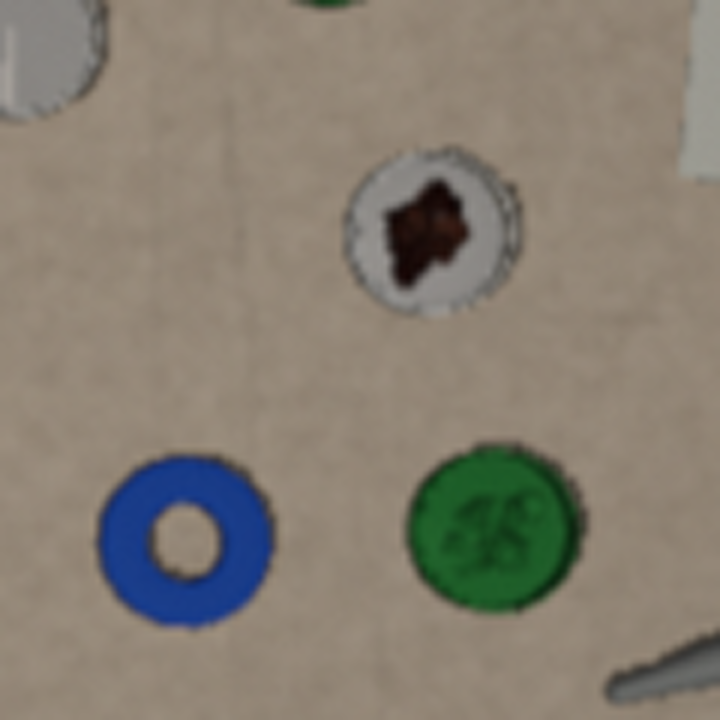

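View pics/c_side.png

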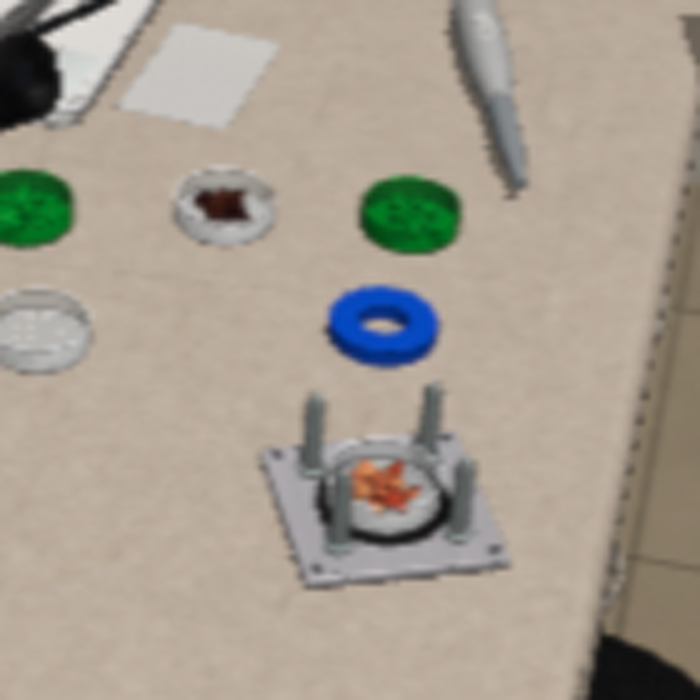

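Run:
```python
from h import *
T=dict(np.load("pics/top0.npz"));S=dict(np.load("pics/side0.npz"))
def seg(d,u,v,r,f):
    u,v=int(u),int(v);im=cv2.resize(d["pixels"][v-r:v+r,u-r:u+r],None,fx=f,fy=f,interpolation=cv2.INTER_CUBIC)
    lab=cv2.cvtColor(im,cv2.COLOR_RGB2LAB).astype(float)
    b=np.concatenate([lab[:3*f].reshape(-1,3),lab[-3*f:].reshape(-1,3)]);md=np.median(b,0)
    D=np.sqrt((((lab-md)*[.6,2,2])**2).sum(2));m=(D>14).astype(np.uint8)
    m=cv2.morphologyEx(m,cv2.MORPH_CLOSE,np.ones((9,9)));m=cv2.morphologyEx(m,cv2.MORPH_OPEN,np.ones((7,7)))
    cn=max(cv2.findContours(m,cv2.RETR_EXTERNAL,cv2.CHAIN_APPROX_NONE)[0],key=cv2.contourArea)
    return cn[:,0,:].astype(np.float32)/f+[u-r-.5+.5/f,v-r-.5+.5/f],m
for nm,d,pts in(("top",T,dict(brown=(477,228,24),spacer=(436,280,24),empty=(408,195,24),stand=(365,293,42))),("side",S,dict(brown=(335,186,16),spacer=(366,210,16),stand=(367,245,32)))):
    for k,(u,v,r) in pts.items():
        c,m=seg(d,u,v,r,6);h=cv2.convexHull(c.astype(np.float32))
        if k!="stand":
            for z in (0,7,15):
                w=np.array([onplane(d,a,b,z)[:2] for a,b in h[:,0]],np.float32);(cc,rr)=cv2.minEnclosingCircle(w);e=cv2.fitEllipse(w)
                print(nm,k,z,np.round(cc,1),round(rr,1),np.round(e[0],1),np.round(e[1],1))
        else:
            for z in(5,10):
                w=np.array([onplane(d,a,b,z)[:2] for a,b in h[:,0]],np.float32);q=cv2.minAreaRect(w);print(nm,k,z,np.round(q[0],1),np.round(q[1],1),q[2])
        if k in("brown","stand"):cv2.imwrite(f"pics/m_{nm}_{k}.png",m*255)
# posts from crop c_stand pixel (base 315,243, f6): tops
off=lambda x,y:(315+x/6-.42,243+y/6-.42)
P=[onplane(T,*off(*p),55)[:2] for p in((343,187),(184,260),(258,422),(419,347))]
print(np.round(P,1),np.mean(P,0))
for i in range(4):
    e=P[(i+1)%4]-P[i];print(np.linalg.norm(e),np.degrees(np.arctan2(e[1],e[0])))
C=[onplane(T,*off(*p),10)[:2] for p in((370,107),(105,230),(224,497),(490,375))];print(np.round(C,1),np.mean(C,0))
for i in range(4):
    e=C[(i+1)%4]-C[i];print(np.linalg.norm(e),np.degrees(np.arctan2(e[1],e[0])))
print("reddish",onplane(T,*off(303,302),25))
# side post tops (base 290,145,f5)
o5=lambda x,y:(290+x/5-.4,145+y/5-.4)
Q=[onplane(S,*o5(*p),55)[:2] for p in((315,395),(434,385),(465,461),(341,471))];print(np.round(Q,1),np.mean(Q,0))
```

```text
top brown 0 [ 544.6 -414.8] 32.3 [ 544.8 -414.4] [56.6 64.7]
top brown 7 [ 544.1 -413.1] 32.1 [ 544.3 -412.7] [56.3 64.3]
top brown 15 [ 543.4 -411. ] 31.9 [ 543.7 -410.6] [56.  63.9]
top spacer 0 [ 440.1 -329.2] 32.0 [ 439.4 -329.6] [61.  63.7]
top spacer 7 [ 440.1 -327.9] 31.8 [ 439.4 -328.3] [60.7 63.3]
top spacer 15 [ 440.2 -326.4] 31.6 [ 439.5 -326.8] [60.3 62.9]
top empty 0 [ 610.8 -275. ] 31.3 [ 611.  -275.1] [57.4 62.6]
top empty 7 [ 609.9 -274. ] 31.1 [ 610.1 -274.1] [57.1 62.2]
top empty 15 [ 608.9 -272.9] 30.9 [ 609. -273.] [56.7 61.8]
top stand 5 [ 413.  -186.4] [102.4 107.7] 24.683822631835938
top stand 10 [ 413.1 -186. ] [101.9 107.2] 24.683815002441406
side brown 0 [ 549.3 -425.4] 40.7 [ 545.  -424.9] [59.8 81.1]
side brown 7 [ 547.1 -415. ] 40.3 [ 542.8 -414.6] [59.3 80.4]
side brown 15 [ 544.6 -403.2] 40.0 [ 540.4 -402.8] [58.7 79.6]
side spacer 0 [ 438.  -339.3] 39.8 [ 439.5 -339.6] [64.5 80.1]
side spacer 7 [ 436.8 -329.6] 39.4 [ 438.2 -330. ] [64.  79.4]
side spacer 15 [ 435.3 -318.7] 39.1 [ 436.7 -319. ] [63.4 78.6]
side stand 5 [ 418.3 -203.7] [107.5 149. ] 24.201414108276367
side stand 10 [ 417.5 -197.6] [106.8 148.1] 24.2014217376709
[[ 450.4 -195.2]
 [ 426.6 -143.7]
 [ 374.5 -167.7]
 [ 398.9 -219.7]] [ 412.58626776 -181.58644466]
56.715588200749174 114.83120608469666
57.3351809783683 -155.2277467319156
57.4373834004332 -64.92940650161347
57.09901347182661 25.49580383354275
[[ 477.5 -207.9]
 [ 435.8 -118.8]
 [ 346.8 -159. ]
 [ 387.8 -248.1]] [ 411.95996488 -183.43403642]
98.34499808537987 115.09416113883158
97.60081262870078 -155.71040576626922
98.11207142779662 -65.28996872252769
98.2620799290601 24.15789002493476
reddish [ 412.35781182 -184.31400032   25.        ]
[[ 449.7 -199.3]
 [ 396.5 -222.8]
 [ 372.7 -169.5]
 [ 426.5 -146.5]] [ 411.36433318 -184.52778938]
```

```bash
cat >> h.py <<'E'
from scipy.spatial.transform import Rotation as R
def go(x,y,z,yaw=-65.1):
    from cell import sensors
    s=sensors.read_state();Rc=R.from_euler('xyz',s["tool_rot"]);Rt=R.from_euler('xyz',[180,0,yaw],degrees=True)
    print("t",round(s["clock"],2),"pos",s["eef_pos"].round(1),"w",round(s["width"],1),"F",s["force"].round(1))
    print("shift",(Rc.inv().apply(np.array([x,y,z])-s["eef_pos"])).round(1),"turn",np.degrees((Rc.inv()*Rt).as_rotvec()).round(2))
E
python3 -c "
from h import *
go(439,-327.5,120)"
```

```text
t 0.1 pos [ 197.4 -618.7  230.5] w 85.1 F [ 0.3 -0.6 -0.8]
shift [-203.8 -318.7  110.8] turn [-0.01  0.1  -7.21]
```

>>> {"fn": "arm_command", "kwargs": {
  "rows": [
    [[-8,-13,2,0,0,-0.5],[-25,-39,6,0,0,-1],[-45,-70,14,0,0,-2],[-65,-102,25,0,0,-2.5],[-85,-134,36,0,0,-3],[-105,-165,48,0,0,-4],[-125,-196,60,0,0,-4.5],[-145,-227,72,0,0,-5],[-165,-258,84,0,0,-6],[-182,-285,96,0,0,-6.5],[-195,-305,106,0,0,-7],[-202,-316,110,0,0,-7.2],[-204,-319,111,0,0,-7.2],[-204,-319,111,0,0,-7.2]]
  ],
  "claw": 0.6
}}

```text
clock: 1.27
eef_pos: [439.5, -327.8, 120.1]
tool_rot: [3.141, 0.0, -1.135]
force: [-0.4, -0.2, -0.4]
width: 68.6
```

```bash
python3 -c "
from h import *
go(439,-327.5,20)
from cell import get_image
d=get_image('side');crop(d,366,205,60,6,'pics/s1.png')
d=get_image('top');crop(d,436,270,60,6,'pics/t1.png')
"
```

```text
t 1.27 pos [ 439.5 -327.8  120.1] w 68.6 F [-0.4 -0.2 -0.4]
shift [ -0.5   0.3 100.1] turn [0.03 0.02 0.05]
```

View pics/s1.png

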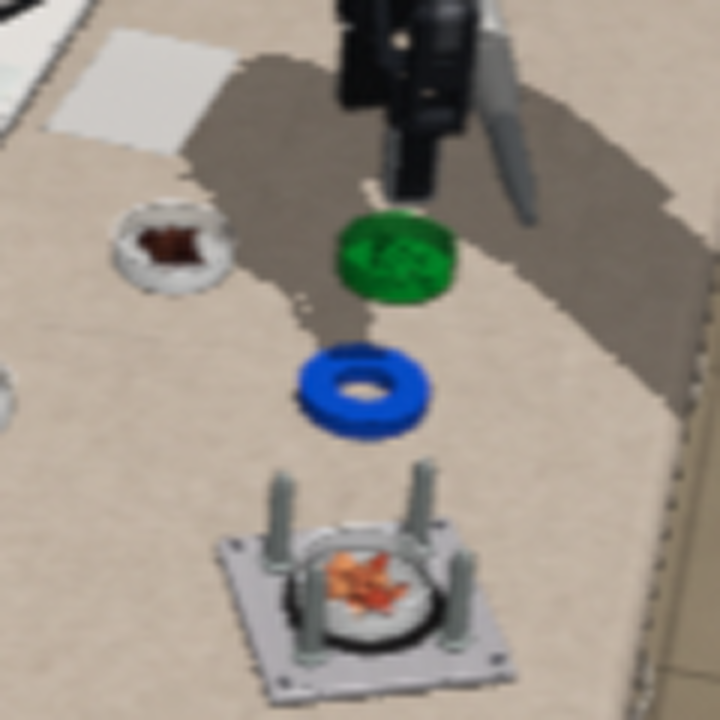

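The gripper hangs above the ring, with the jaws nearly along the camera's line of sight and nothing in the way. I descend.

>>> {"fn": "arm_command", "kwargs": {
  "rows": [
    [[0,0,15,0,0,0],[0,0,40,0,0,0],[0,0,65,0,0,0],[0,0,85,0,0,0],[0,0,97,0,0,0],[0,0,104,0,0,0],[0,0,108,0,0,0],[0,0,108,0,0,0],[0,0,108,0,0,0]]
  ]
}}

```text
clock: 2.12
eef_pos: [439.8, -328.7, 13.1]
tool_rot: [-3.141, -0.001, -1.137]
force: [-0.3, -0.5, -0.1]
width: 68.3
```

```bash
python3 -c "
from h import *
go(439,-327.5,2)
from cell import get_image
d=get_image('side');crop(d,366,205,40,9,'pics/s2.png')
d=get_image('top');crop(d,436,275,50,6,'pics/t2.png')
"
```

```text
t 2.12 pos [ 439.8 -328.7   13.1] w 68.3 F [-0.3 -0.5 -0.1]
shift [-1.4  0.3 11.1] turn [-0.03 -0.08 -0.04]
```

View pics/s2.png

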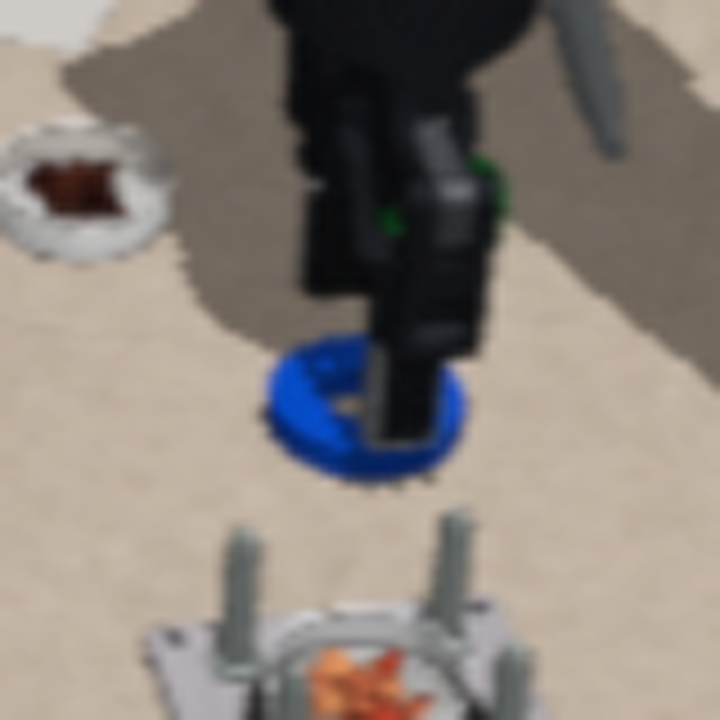

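```bash
python3 -c "
from h import *
S=dict(np.load('pics/side0.npz'));c=lambda p:((proj(S,p)[0]-326)*9,(proj(S,p)[1]-165)*9)
print('ring',c((439,-327.5,6)))
x=np.array([.42,-.907,0]);y=np.array([-.907,-.42,0]);t=np.array([439.8,-328.7,13.1])
for hw in(34,41):
  for s in(-11,11):
    for dz in(0,6): print(hw,s,dz,np.round(c(t-x*hw+y*s+[0,0,dz])))
"
```

```text
ring (np.float64(355.980051364205), np.float64(408.2102384516808))
34 -11 0 [347. 459.]
34 -11 6 [349. 442.]
34 11 0 [423. 452.]
34 11 6 [424. 435.]
41 -11 0 [353. 473.]
41 -11 6 [355. 456.]
41 11 0 [429. 466.]
41 11 6 [431. 449.]
```

View pics/t2.png

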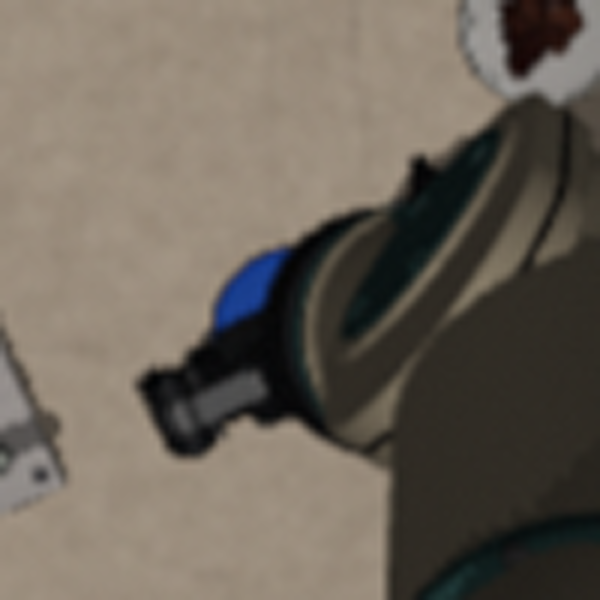

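>>> {"fn": "arm_command", "kwargs": {
  "rows": [
    [[-1,0,3,0,0,0],[-1,0,6,0,0,0],[-1,0,9,0,0,0],[-1,0,11,0,0,0],[-1,0,12.5,0,0,0],[-1,0,12.5,0,0,0],[-1,0,12.5,0,0,0]]
  ]
}}

```text
clock: 2.8
eef_pos: [439.0, -327.0, -0.4]
tool_rot: [3.141, 0.0, -1.136]
force: [-0.6, 0.1, -0.2]
width: 68.4
```

>>> {"fn": "arm_command", "kwargs": {
  "rows": [
    [[0,0,0,0,0,0],[0,0,0,0,0,0],[0,0,0,0,0,0],[0,0,0,0,0,0],[0,0,0,0,0,0],[0,0,0,0,0,0]]
  ],
  "claw": 0.2
}}

```text
clock: 3.3
eef_pos: [439.1, -327.1, 0.8]
tool_rot: [-3.141, -0.0, -1.136]
force: [-1.6, 0.6, 8.2]
width: 55.0
```

```bash
python3 -c "
from h import *
go(439,-327,2)
from cell import get_image
d=get_image('side');crop(d,366,205,40,9,'pics/s3.png')
go(439,-327,2)
"
```

```text
t 3.3 pos [ 439.1 -327.1    0.8] w 55.0 F [-1.6  0.6  8.2]
shift [-0.1  0.1 -1.2] turn [-0.01 -0.02  0.01]
t 3.35 pos [ 439.1 -327.1    0.8] w 55.2 F [-1.7  1.7  8.4]
shift [-0.1  0.  -1.2] turn [-0.01 -0.02  0.01]
```

View pics/s3.png

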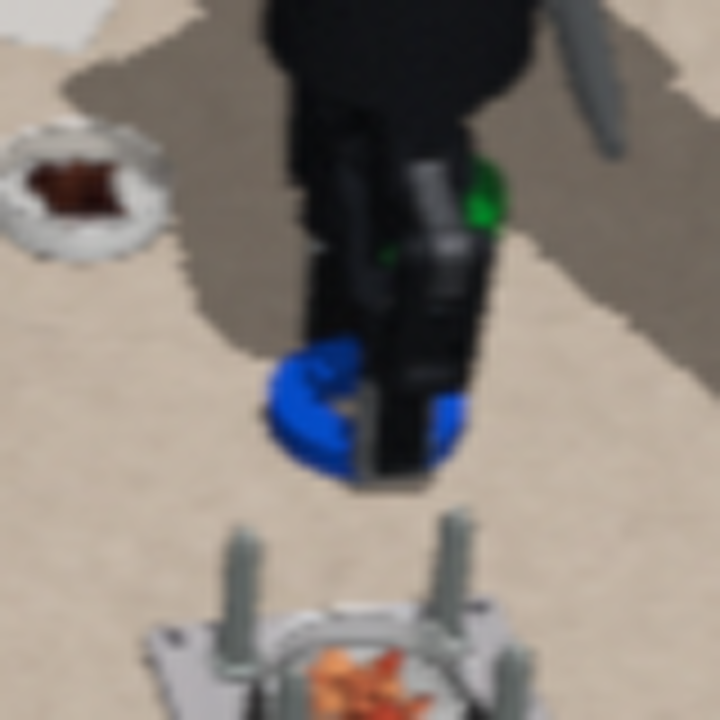

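The jaws hold the ring with the tips almost on the worktop, which explains the 8 N upward. I lift a little and check.

>>> {"fn": "arm_command", "kwargs": {
  "rows": [
    [[0,0,-1,0,0,0],[0,0,-3,0,0,0],[0,0,-7,0,0,0],[0,0,-13,0,0,0],[0,0,-20,0,0,0],[0,0,-30,0,0,0],[0,0,-40,0,0,0],[0,0,-40,0,0,0],[0,0,-40,0,0,0]]
  ]
}}

```text
clock: 4.1
eef_pos: [439.7, -327.5, 40.9]
tool_rot: [-3.14, -0.002, -1.136]
force: [-0.8, 0.3, -0.1]
width: 55.3
```

```bash
python3 -c "
from h import *
from cell import get_image
d=get_image('side');crop(d,366,195,40,9,'pics/s4.png')
go(412,-183.7,100)
"
```

```text
t 4.15 pos [ 439.3 -327.2   40.3] w 55.0 F [ 0.1 -0.3 -0.9]
shift [-141.6  -35.7  -59.8] turn [-0.03 -0.04 -0.01]
```

View pics/s4.png

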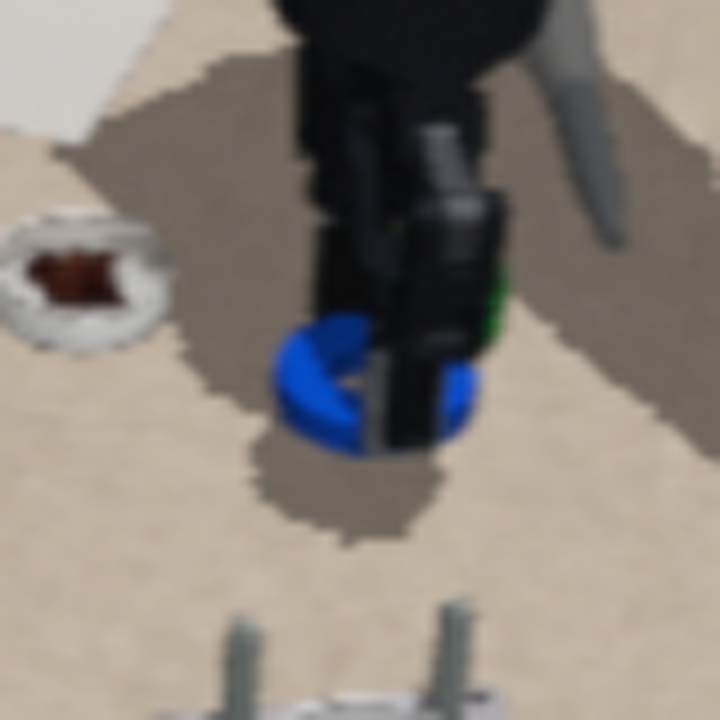

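>>> {"fn": "arm_command", "kwargs": {
  "rows": [
    [[-2,-1,-8,0,0,0],[-8,-2,-22,0,0,0],[-18,-5,-38,0,0,0],[-32,-8,-52,0,0,0],[-50,-13,-59,0,0,0],[-70,-18,-60,0,0,0],[-90,-23,-60,0,0,0],[-108,-27,-60,0,0,0],[-123,-31,-60,0,0,0],[-134,-34,-60,0,0,0],[-140,-35.5,-60,0,0,0],[-142,-36,-60,0,0,0],[-142,-36,-60,0,0,0],[-142,-36,-60,0,0,0]]
  ]
}}

```text
clock: 5.32
eef_pos: [412.3, -184.0, 99.9]
tool_rot: [-3.141, -0.001, -1.137]
force: [-0.2, 0.4, -0.1]
width: 54.9
```

```bash
python3 -c "
from h import *
from cell import get_image
d=get_image('side');crop(d,366,220,45,8,'pics/s5.png')
d2=get_image('top');crop(d2,365,293,45,8,'pics/t5.png')
go(412.2,-183.3,60)
"
```

```text
t 5.42 pos [ 412.2 -184.1   99.8] w 55.0 F [ 0.1 -0.1  0.2]
shift [-0.8 -0.3 39.8] turn [-0.01 -0.05 -0.09]
```

View pics/s5.png

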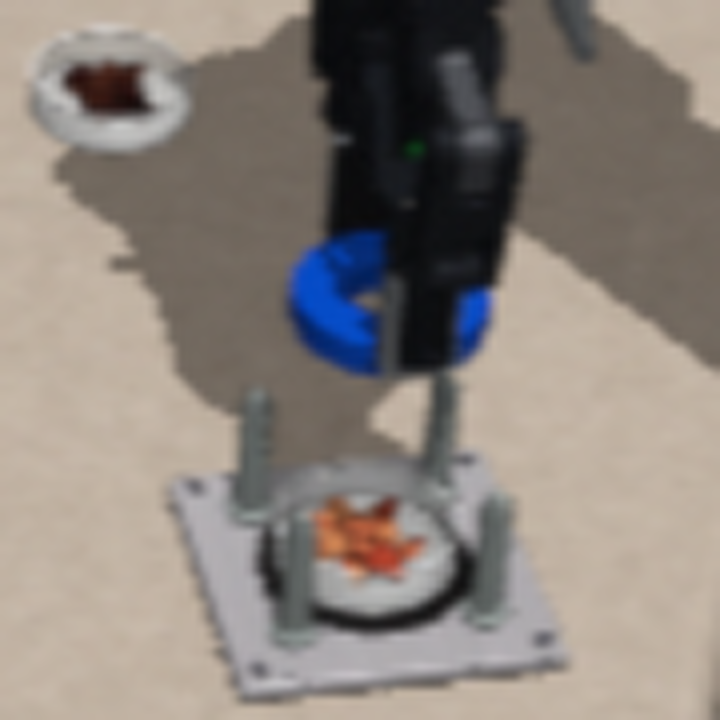

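View pics/t5.png

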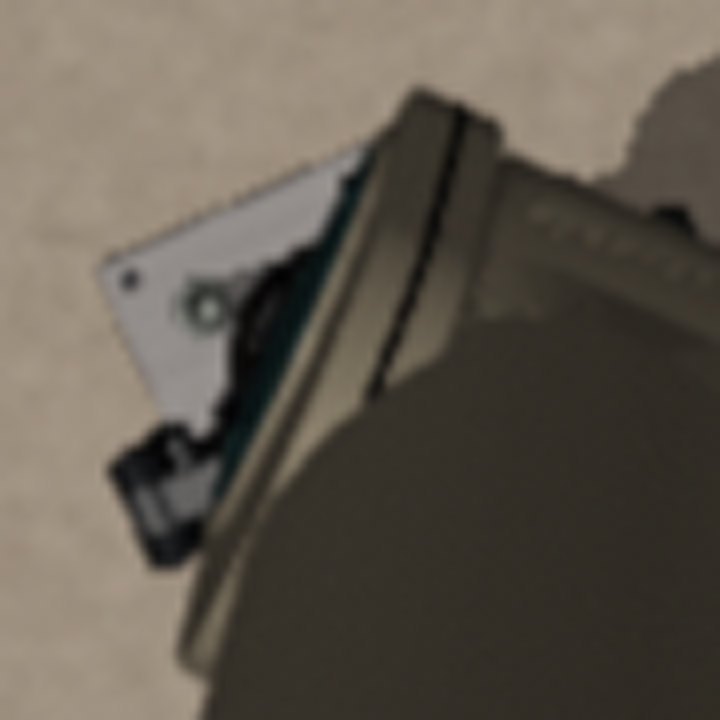

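```bash
python3 -c "
from h import *
S=dict(np.load('pics/side0.npz'));c=lambda p:np.round([(proj(S,p)[0]-321)*8,(proj(S,p)[1]-175)*8])
print('ring pred',c((412.2,-184.,105)))
a=np.radians(24.9);x=np.array([np.cos(a),np.sin(a)]);y=np.array([-x[1],x[0]])
for sx in(-1,1):
  for sy in(-1,1): p=np.array([412.2,-183.3])+29*(sx*x+sy*y); print(c((*p,55)),c((*p,10)))
for s in (-50,50):
  for t in(-50,50): p=np.array([412.2,-183.3])+s*x+t*y; print('corner',c((*p,10)),c((*p,6)))
"
```

```text
ring pred [381. 304.]
[437. 374.] [425. 491.]
[489. 494.] [475. 613.]
[248. 392.] [239. 510.]
[294. 514.] [284. 633.]
corner [473. 442.] [472. 452.]
corner [564. 652.] [562. 662.]
corner [157. 474.] [157. 484.]
corner [230. 687.] [229. 698.]
```

The side view agrees: the posts and the ring are both offset 7–10 crop px from prediction, so the ring is about 1 mm off the stand's middle. I descend between the posts.

>>> {"fn": "arm_command", "kwargs": {
  "rows": [
    [[0,0,8,0,0,0],[-0.5,0,20,0,0,0],[-0.5,0,32,0,0,0],[-0.5,0,44,0,0,0],[-0.5,0,54,0,0,0],[-0.5,0,61,0,0,0],[-0.5,0,66,0,0,0],[-0.5,0,69,0,0,0],[-0.5,0,69,0,0,0],[-0.5,0,69,0,0,0]]
  ]
}}

```text
clock: 6.25
eef_pos: [411.5, -182.8, 30.1]
tool_rot: [3.14, -0.0, -1.137]
force: [0.1, 0.0, -0.1]
width: 55.0
```

```bash
python3 -c "
from h import *
from cell import get_image
d=get_image('side');crop(d,366,230,40,9,'pics/s6.png')
go(412.2,-183.3,26)
"
```

```text
t 6.3 pos [ 411.5 -182.8   30.4] w 54.9 F [ 0.4  0.3 -0.5]
shift [ 0.7 -0.4  4.4] turn [ 0.08 -0.01 -0.05]
```

View pics/s6.png

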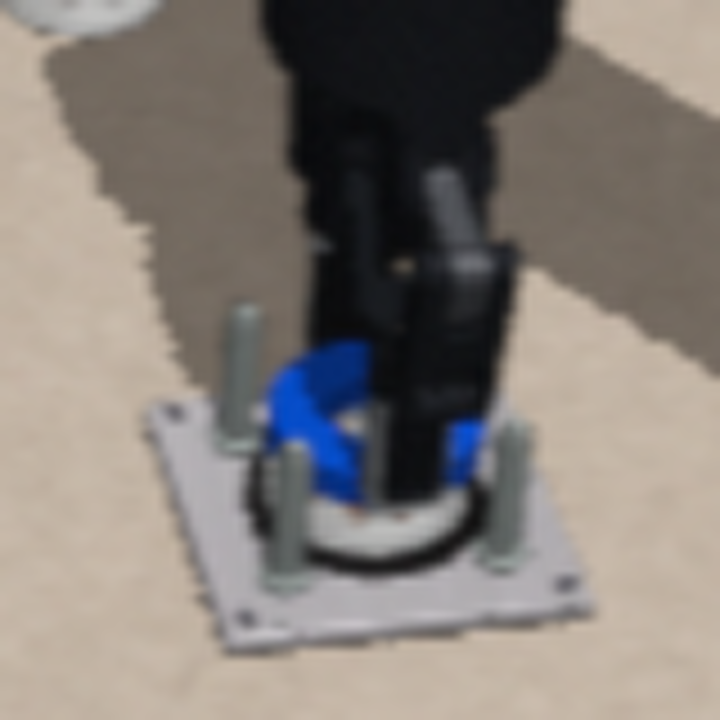

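The ring hangs just over the red dish, centred within about 1 mm. Next is contact.

>>> {"fn": "arm_command", "kwargs": {
  "rows": [
    [[0.5,0,1,0,0,0],[0.5,0,2,0,0,0],[0.5,0,3,0,0,0],[0.5,0,3.5,0,0,0],[0.5,0,3.5,0,0,0]]
  ]
}}

```text
clock: 6.72
eef_pos: [411.9, -183.2, 27.3]
tool_rot: [-3.142, 0.0, -1.137]
force: [-0.2, -0.1, -0.8]
width: 55.3
```

>>> {"fn": "arm_command", "kwargs": {
  "rows": [
    [[0,0,0.5,0,0,0],[0,0,1,0,0,0],[0,0,1,0,0,0]]
  ]
}}

```text
clock: 6.97
eef_pos: [411.9, -183.1, 26.3]
tool_rot: [-3.142, 0.0, -1.136]
force: [0.9, -1.1, -0.3]
width: 54.9
```

>>> {"fn": "arm_command", "kwargs": {
  "rows": [
    [[0,0,0.5,0,0,0],[0,0,1,0,0,0],[0,0,1,0,0,0]]
  ]
}}

```text
clock: 7.22
eef_pos: [412.0, -183.1, 25.7]
tool_rot: [-3.141, -0.0, -1.136]
force: [-0.5, 1.2, 6.2]
width: 55.2
```

>>> {"fn": "arm_command", "kwargs": {
  "rows": [
    [[0,0,0.3,0,0,0],[0,0,0.7,0,0,0],[0,0,0.7,0,0,0]]
  ]
}}

```text
clock: 7.47
eef_pos: [412.1, -183.1, 25.6]
tool_rot: [-3.14, -0.0, -1.137]
force: [-2.1, 0.5, 14.2]
width: 55.0
```

Contact came at TCP 25.7 mm, as expected. I ease off and release.

>>> {"fn": "arm_command", "kwargs": {
  "rows": [
    [[0,0,-0.5,0,0,0],[0,0,-1,0,0,0],[0,0,-1,0,0,0]]
  ]
}}

```text
clock: 7.72
eef_pos: [412.1, -183.1, 25.8]
tool_rot: [-3.141, -0.0, -1.136]
force: [0.3, 0.5, 4.5]
width: 55.1
```

>>> {"fn": "arm_command", "kwargs": {
  "rows": [
    [[0,0,0,0,0,0],[0,0,0,0,0,0],[0,0,0,0,0,0],[0,0,0,0,0,0],[0,0,0,0,0,0]]
  ],
  "claw": 0.6
}}

```text
clock: 8.13
eef_pos: [411.9, -183.1, 25.5]
tool_rot: [3.141, 0.0, -1.136]
force: [-1.5, 0.2, -0.3]
width: 68.0
```

>>> {"fn": "arm_command", "kwargs": {
  "rows": [
    [[0,0,-4,0,0,0],[0,0,-12,0,0,0],[0,0,-24,0,0,0],[0,0,-40,0,0,0],[0,0,-58,0,0,0],[0,0,-75,0,0,0],[0,0,-88,0,0,0],[0,0,-94,0,0,0],[0,0,-94,0,0,0]]
  ]
}}

```text
clock: 8.88
eef_pos: [412.8, -183.3, 121.1]
tool_rot: [-3.139, -0.002, -1.136]
force: [-0.7, -0.6, -0.0]
width: 68.3
```

```bash
python3 -c "
from h import *
from cell import get_image
d=get_image('side');crop(d,366,230,40,9,'pics/s7.png')
go(544,-412.5,110)
"
```

```text
t 8.93 pos [ 412.4 -183.   120.3] w 68.4 F [-0.1  0.3  0.5]
shift [263.6 -22.7  10.5] turn [-0.07 -0.06  0.02]
```

View pics/s7.png

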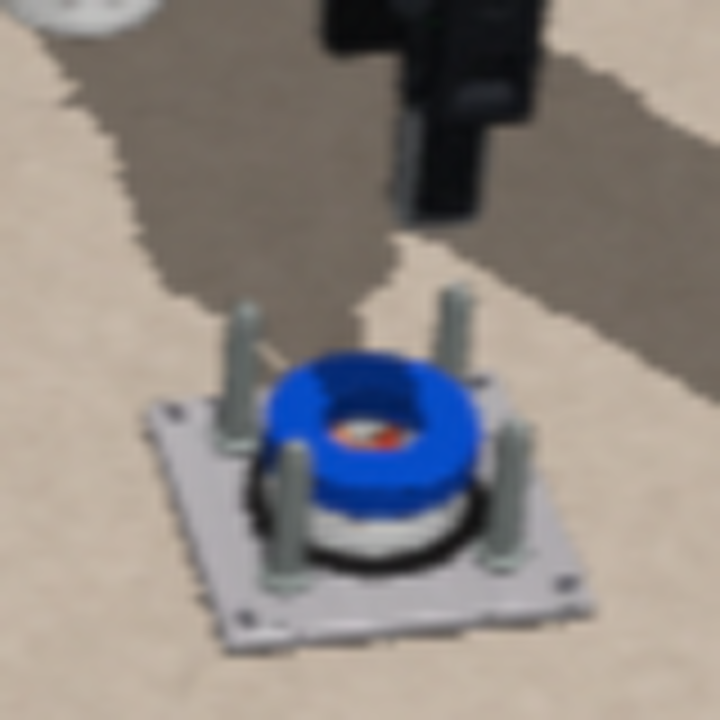

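The ring lies flat on the red dish, between the posts. Next is the brown dish.

>>> {"fn": "arm_command", "kwargs": {
  "rows": [
    [[8,-1,0,0,0,0],[24,-2,0,0,0,0],[48,-4,1,0,0,0],[76,-6,2,0,0,0],[104,-9,3,0,0,0],[132,-11,5,0,0,0],[160,-14,6,0,0,0],[188,-16,7,0,0,0],[214,-18,8,0,0,0],[236,-20,9,0,0,0],[252,-22,10,0,0,0],[261,-22.5,10,0,0,0],[264,-22.5,10,0,0,0],[264,-22.5,10,0,0,0],[264,-22.5,10,0,0,0]]
  ]
}}

```text
clock: 10.18
eef_pos: [542.7, -412.6, 108.6]
tool_rot: [3.141, 0.002, -1.137]
force: [0.3, -0.3, -0.1]
width: 68.1
```

```bash
python3 -c "
from h import *
from cell import get_image
d=get_image('side');crop(d,340,180,45,8,'pics/s8.png')
go(544,-412.5,20)
c=lambda p:np.round([(proj(d,p)[0]-295)*8,(proj(d,p)[1]-135)*8])
print(c((544,-412.5,0)),c((544,-412.5,15)))
"
```

```text
t 10.23 pos [ 542.9 -412.3  108.9] w 68.6 F [ 0.6  0.2 -0.1]
shift [ 0.8 -1.  88.9] turn [ 0.02  0.1  -0.01]
[310. 427.] [312. 391.]
```

View pics/s8.png

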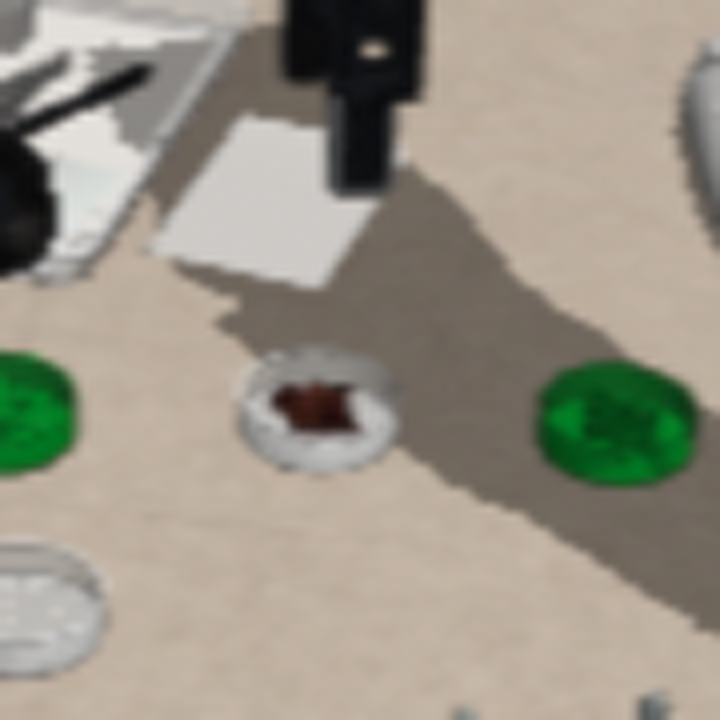

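The brown dish is centred at crop (320,410) against (311,409) predicted. The known +7 px camera offset explains that. I descend.

>>> {"fn": "arm_command", "kwargs": {
  "rows": [
    [[0,0,12,0,0,0],[0.5,-0.5,35,0,0,0],[1,-1,57,0,0,0],[1,-1,75,0,0,0],[1,-1,87,0,0,0],[1,-1,94,0,0,0],[1,-1,99,0,0,0],[1,-1,103,0,0,0],[1,-1,106,0,0,0],[1,-1,106,0,0,0],[1,-1,106,0,0,0]]
  ]
}}

```text
clock: 11.15
eef_pos: [545.2, -413.9, 4.2]
tool_rot: [-3.141, -0.001, -1.136]
force: [1.1, 0.3, -0.9]
width: 67.8
```

```bash
python3 -c "
from h import *
from cell import get_image
d=get_image('side');crop(d,335,185,35,10,'pics/s9.png')
go(544,-412.5,2)
"
```

```text
t 11.2 pos [ 545.2 -414.     4.4] w 68.4 F [-0.4  0.6 -0.4]
shift [-1.8  0.5  2.3] turn [-0.03 -0.06 -0.01]
```

View pics/s9.png

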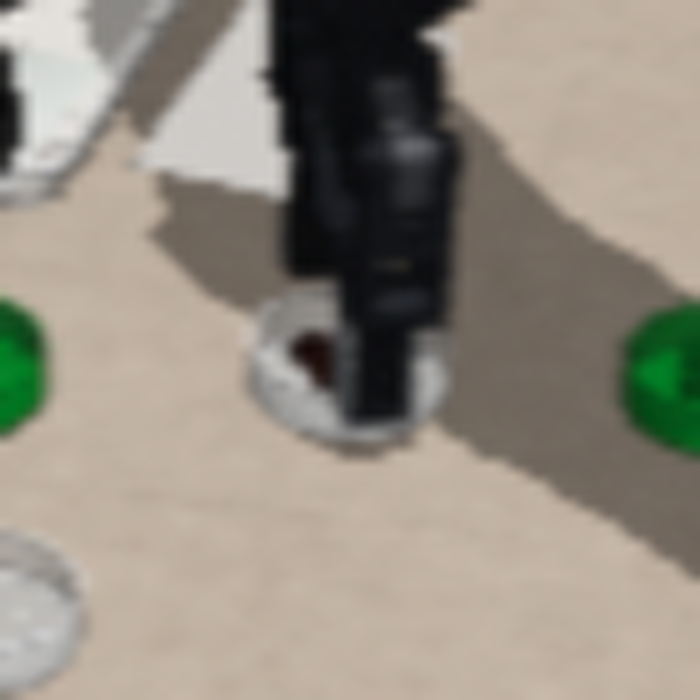

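```bash
python3 -c "
from h import *
S=dict(np.load('pics/side0.npz'));c=lambda p:np.round([(proj(S,p)[0]-300)*10,(proj(S,p)[1]-150)*10])
x=np.array([.421,-.907,0]);y=np.array([-.907,-.421,0]);t=np.array([545.2,-414,4.4]);D=np.array([544,-412.5,0])
for hw in(34,45):
  for dz in(4,6,9): print('tip',hw,dz,c(t-x*hw+[0,0,dz]))
for z in(0,15): print('dish',c(D-x*28+[0,0,z]),c(D+np.array([.15,.99,0])*28+[0,0,z]))
"
```

```text
tip 34 4 [361. 424.]
tip 34 6 [361. 418.]
tip 34 9 [362. 409.]
tip 45 4 [369. 447.]
tip 45 6 [370. 441.]
tip 45 9 [370. 431.]
dish [358. 441.] [299. 436.]
dish [360. 395.] [301. 390.]
```

>>> {"fn": "arm_command", "kwargs": {
  "rows": [
    [[-0.8,0,0.8,0,0,0],[-1.6,0,1.6,0,0,0],[-1.6,0,2.6,0,0,0],[-1.6,0,3,0,0,0],[-1.6,0,3,0,0,0]]
  ]
}}

```text
clock: 11.62
eef_pos: [544.1, -412.1, 0.5]
tool_rot: [3.142, 0.0, -1.136]
force: [-0.5, -0.1, 0.1]
width: 68.4
```

>>> {"fn": "arm_command", "kwargs": {
  "rows": [
    [[0,0,0,0,0,0],[0,0,0,0,0,0],[0,0,0,0,0,0],[0,0,0,0,0,0],[0,0,0,0,0,0],[0,0,0,0,0,0]]
  ],
  "claw": 0.2
}}

```text
clock: 12.12
eef_pos: [544.3, -412.3, 1.2]
tool_rot: [-3.141, -0.0, -1.136]
force: [-0.7, 1.2, 5.4]
width: 52.4
```

>>> {"fn": "arm_command", "kwargs": {
  "rows": [
    [[0,0,-1,0,0,0],[0,0,-3,0,0,0],[0,0,-7,0,0,0],[0,0,-13,0,0,0],[0,0,-20,0,0,0],[0,0,-30,0,0,0],[0,0,-40,0,0,0],[0,0,-40,0,0,0],[0,0,-40,0,0,0]]
  ]
}}

```text
clock: 12.87
eef_pos: [544.8, -412.7, 42.0]
tool_rot: [-3.14, -0.002, -1.136]
force: [-0.6, 0.5, -1.1]
width: 52.7
```

```bash
python3 -c "
from h import *
from cell import get_image
d=get_image('side');crop(d,335,175,40,9,'pics/s10.png')
go(412,-183.1,120)
"
```

```text
t 12.92 pos [ 544.4 -412.1   41.1] w 52.7 F [ 0.7  1.  -0.4]
shift [-263.4   23.6  -79. ] turn [-0.03 -0.03 -0.  ]
```

View pics/s10.png

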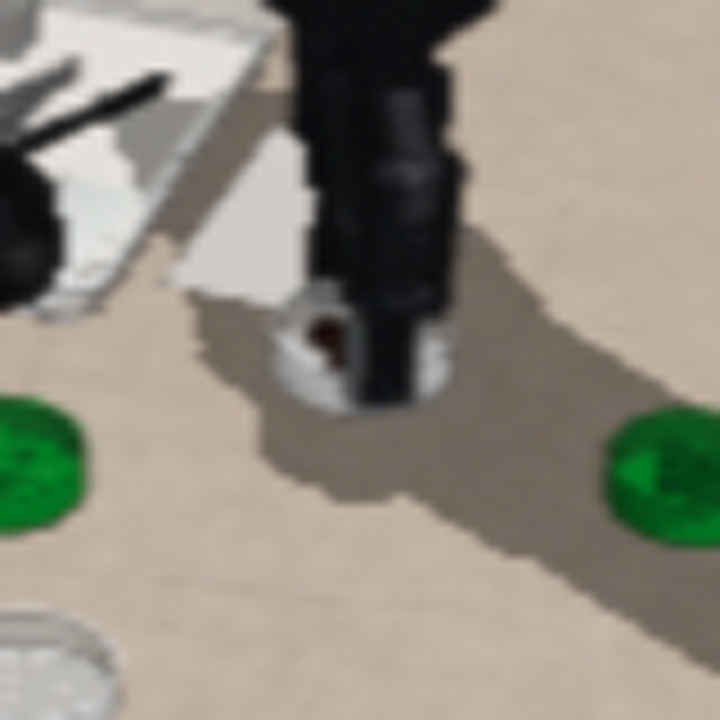

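The dish is lifted and level. I carry it to the stand at height.

>>> {"fn": "arm_command", "kwargs": {
  "rows": [
    [[-3,0,-10,0,0,0],[-12,1,-30,0,0,0],[-28,2,-52,0,0,0],[-50,4,-70,0,0,0],[-76,7,-78,0,0,0],[-104,9,-79,0,0,0],[-132,12,-79,0,0,0],[-160,14,-79,0,0,0],[-188,17,-79,0,0,0],[-214,19,-79,0,0,0],[-236,21,-79,0,0,0],[-252,22.5,-79,0,0,0],[-261,23.5,-79,0,0,0],[-263.5,23.5,-79,0,0,0],[-263.5,23.5,-79,0,0,0],[-263.5,23.5,-79,0,0,0]]
  ]
}}

```text
clock: 14.25
eef_pos: [412.9, -184.1, 119.9]
tool_rot: [-3.141, -0.002, -1.137]
force: [0.2, -0.3, -0.6]
width: 52.6
```

```bash
python3 -c "
from h import *
from cell import get_image
d=get_image('side');crop(d,366,215,45,8,'pics/s11.png')
go(412,-183.1,60)
c=lambda p:np.round([(proj(d,p)[0]-321)*8,(proj(d,p)[1]-170)*8])
print(c((412.2,-183.3,127)),c((412.2,-183.3,37)),c((412.2,-183.3,120)))
"
```

```text
t 14.3 pos [ 412.8 -184.2  119.8] w 52.7 F [ 0.7  0.  -0. ]
shift [-1.5  0.3 59.8] turn [-0.04 -0.1  -0.05]
[387. 282.] [362. 530.] [385. 302.]
```

View pics/s11.png

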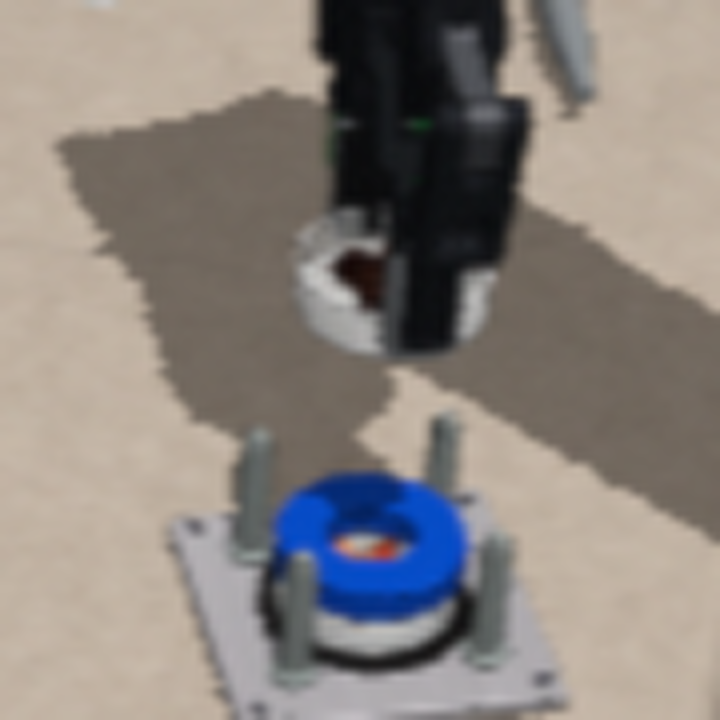

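Dish and ring sit +8 and +9.5 px from prediction, so they line up within 1 mm. I descend.

>>> {"fn": "arm_command", "kwargs": {
  "rows": [
    [[0,0,8,0,0,0],[-0.5,0,22,0,0,0],[-1,0,36,0,0,0],[-1,0,48,0,0,0],[-1,0,59,0,0,0],[-1,0,67,0,0,0],[-1,0,73,0,0,0],[-1,0,76,0,0,0],[-1,0,76,0,0,0],[-1,0,76,0,0,0]]
  ]
}}

```text
clock: 15.13
eef_pos: [411.6, -182.3, 43.7]
tool_rot: [-3.141, -0.0, -1.137]
force: [-1.0, 1.2, -0.5]
width: 52.6
```

```bash
python3 -c "
from h import *
from cell import get_image
d=get_image('side');crop(d,366,230,40,9,'pics/s12.png')
go(412,-183.1,38)
"
```

```text
t 15.18 pos [ 411.7 -182.3   43.9] w 52.5 F [-0.2 -0.2 -0.2]
shift [0.8 0.1 5.9] turn [-0.02 -0.03 -0.01]
```

View pics/s12.png

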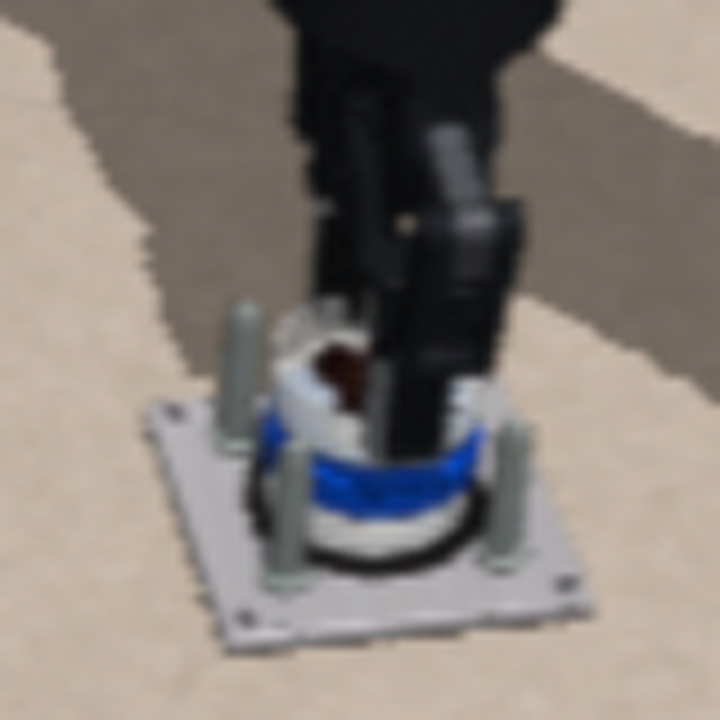

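The dish hangs over the ring, aligned. I lower it until it touches.

>>> {"fn": "arm_command", "kwargs": {
  "rows": [
    [[0.4,0,1,0,0,0],[0.8,0,2,0,0,0],[0.8,0,3,0,0,0],[0.8,0,4,0,0,0],[0.8,0,4,0,0,0],[0.8,0,4,0,0,0]]
  ]
}}

```text
clock: 15.68
eef_pos: [411.8, -182.8, 39.6]
tool_rot: [-3.142, 0.0, -1.136]
force: [-0.4, 0.3, -0.7]
width: 52.0
```

>>> {"fn": "arm_command", "kwargs": {
  "rows": [
    [[0,0,0.5,0,0,0],[0,0,1,0,0,0],[0,0,1,0,0,0]]
  ]
}}

```text
clock: 15.93
eef_pos: [411.8, -182.8, 38.6]
tool_rot: [3.142, 0.0, -1.136]
force: [-0.8, -0.3, -0.8]
width: 52.5
```

>>> {"fn": "arm_command", "kwargs": {
  "rows": [
    [[0,0,0.4,0,0,0],[0,0,0.8,0,0,0],[0,0,0.8,0,0,0]]
  ]
}}

```text
clock: 16.18
eef_pos: [411.9, -182.9, 38.0]
tool_rot: [-3.141, -0.0, -1.137]
force: [0.4, 0.8, 3.2]
width: 52.1
```

Contact at 38.0 mm with 3 N. I release and rise.

>>> {"fn": "arm_command", "kwargs": {
  "rows": [
    [[0,0,0,0,0,0],[0,0,0,0,0,0],[0,0,0,0,0,0],[0,0,0,0,0,0],[0,0,0,0,0,0],[0,0,0,0,0,0]]
  ],
  "claw": 0.6
}}

```text
clock: 16.68
eef_pos: [411.8, -182.8, 37.8]
tool_rot: [-3.142, 0.0, -1.136]
force: [0.5, 0.5, 0.1]
width: 68.0
```

>>> {"fn": "arm_command", "kwargs": {
  "rows": [
    [[0,0,-4,0,0,0],[0,0,-12,0,0,0],[0,0,-24,0,0,0],[0,0,-40,0,0,0],[0,0,-58,0,0,0],[0,0,-75,0,0,0],[0,0,-90,0,0,0],[0,0,-100,0,0,0],[10,0,-105,0,0,0],[30,0,-105,0,0,0],[60,0,-105,0,0,0],[95,0,-105,0,0,0],[130,0,-105,0,0,0],[160,0,-105,0,0,0],[185,0,-105,0,0,0],[200,0,-105,0,0,0],[208,0,-105,0,0,0],[210,0,-105,0,0,0],[210,0,-105,0,0,0]]
  ]
}}

```text
clock: 18.27
eef_pos: [499.8, -373.3, 142.5]
tool_rot: [3.141, 0.001, -1.137]
force: [0.4, 1.0, -0.1]
width: 68.4
```

```bash
python3 -c "
from h import *
from cell import get_image
d=get_image('side');crop(d,366,230,35,8,'pics/s13.png');cv2.imwrite('pics/side13.png',d['pixels'][:,:,::-1])
t=get_image('top');crop(t,365,293,35,8,'pics/t13.png');cv2.imwrite('pics/top13.png',t['pixels'][:,:,::-1])
a=cv2.imread('pics/s13.png');b=cv2.imread('pics/t13.png');cv2.imwrite('pics/c13.png',cv2.resize(np.hstack([a,b]),(800,400)))
go(412,-183,200)
print(onplane(t,365,293,50))
"
```

```text
t 18.37 pos [ 499.9 -371.9  142.6] w 68.1 F [-0.1  1.3  0.4]
shift [-208.5    0.   -57. ] turn [-0.    0.1   0.03]
[ 412.88608845 -182.42200907   50.        ]
```

View pics/c13.png

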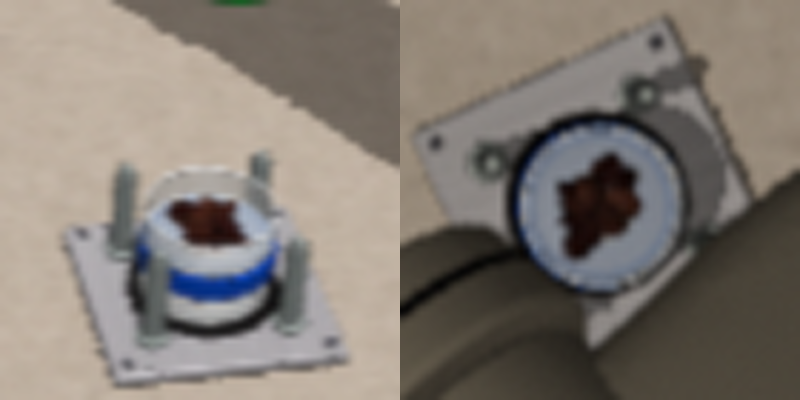

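View pics/top13.png

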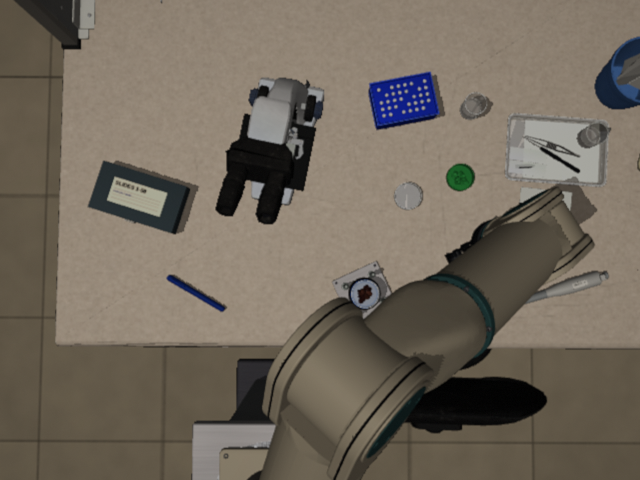

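The stack is concentric and level between the posts, at top (365,293). The empty dish (408,195) and pen (195,292) have not moved, and the gripper is clear. I hand the job in.

```bash
python3 -c "
from cell import order
print(order.finish_job())"
```

```text
the job is handed in; nothing more can be done
None
```

The blue spacer ring now lies flat on the red-specimen dish, and the brown-specimen dish stands upright on the ring, between the four posts. I handed the job in at about 18.4 s of the 51 s allowed, with the gripper clear of everything.

- **Heights:** The ring touched down at TCP 25.7 mm and the brown dish at 38.0 mm, against about 26 and 38 mm expected. The highest pressing force I read was 14 N.
- **Final pictures:** Both views show the stack level and concentric between the posts. In the top view the empty dish and the marker pen are where they started, and nothing has fallen.
- **Green dishes:** I moved neither. In the last top picture the arm hides the nearer one, so I could not recheck it there. It was unmoved in the side views during the work.
- **Disagreements:**
  - The side camera sat about 1 px (2–3 mm) off from the arm and the top camera. I allowed for this by comparing things within the same view.
  - The finger opening read about 3 mm under the true diameters: 55 mm on the 58 mm ring and 52.5 mm on the 56 mm dish. Both grips held.

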